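# Build up a test-sieve stack on its vibrating base

## Task

Build up the little test-sieve stack on the vibrating base, one piece at a time from the bottom: first the receiving pan, then the fine, the medium and the coarse sieve, and last the lid, each seated squarely and fully down in the one below. Leave the marker pen, the timer and the tape roll where they are.

Things in the scene. Friction and masses are not known exactly. Their poses are not given: they have to be found in the camera images.
- shaker: fixed vibrating base: grey box 130 x 130 mm, black knob and switch on its front; on top a round plate and a seat ring 76 mm across, its top 40 mm above the bench, with a hole 50 mm across, 10 mm deep, for the pan's spigot. Origin: on the bench under the hole's centre; z up. The pan seats with its origin 32 mm above this one.
- pan: receiving pan: round open steel dish, smooth steel floor without mesh, 56 mm across (inside 50), 38 mm high in all, a flange 68 mm across at 8 to 12 mm height. Grasp across the 56 mm wall near the rim. The fine sieve seats with its origin 30 mm above this one's. Stands on a round spigot 8 mm high, 45 mm across (tip 38). Origin: centre of the spigot's underside; z up.
- fine_sieve: fine sieve, the shallowest of three: round open steel frame, 56 mm across (inside 50), 28 mm high in all, wire mesh of 3 mm pitch on a dark floor 18 mm below the rim. Grasp across the frame. The medium sieve seats with its origin 20 mm above this one's. Stands on a round spigot 8 mm high, 45 mm across (tip 38). Origin: centre of the spigot's underside; z up.
- medium_sieve: medium sieve, the middle of three: round open steel frame, 56 mm across (inside 50), 38 mm high in all, wire mesh of 6.5 mm pitch on a dark floor 28 mm below the rim. Grasp across the frame. The coarse sieve seats with its origin 30 mm above this one's. Stands on a round spigot 8 mm high, 45 mm across (tip 38). Origin: centre of the spigot's underside; z up.
- coarse_sieve: coarse sieve, the tallest of three: round open steel frame, 56 mm across (inside 50), 48 mm high in all, wire mesh of 12.5 mm pitch on a dark floor 38 mm below the rim. Grasp across the frame. The lid seats with its origin 40 mm above this one's. Stands on a round spigot 8 mm high, 45 mm across (tip 38). Origin: centre of the spigot's underside; z up.
- lid: lid: closed steel disc 56 mm across, 6 mm thick (8 to 14 mm above its underside), with an upright black knob on top, 20 mm across, 22 mm high; 36 mm high in all. Grasp by the knob. Stands on a round spigot 8 mm high, 45 mm across (tip 38). Origin: centre of the spigot's underside; z up.
- marker: bystander: dark marker pen 136 x 17 x 19 mm lying on the bench in front of the vibrating base, long axis along its y; leave alone. Origin at the centre of its underside.
- timer: bystander: flat white digital timer 62 x 66 x 19 mm lying behind the work to the left; leave alone. Origin at the centre of its underside.
- tape_roll: bystander: roll of masking tape lying flat, 112 mm across, 24 mm high, behind the work to the right; leave alone. Origin at the centre of its underside.
Not all that is in view belongs to the job. Leave any turquoise look-alike of the lid alone.

How it is judged:
By the outcome, as a careful person would: the job done as asked, in the order asked, and still so for the second after the job is handed in, with the robot touching nothing.
It also fails if it takes over 120 s, if anything falls off the work surface, if the arm or the gripper's body presses on something with over 40 N, if the wrist force passes 120 N, or if a joint passes its speed limit or range.

## Robot

A 7-joint arm with a two-finger parallel gripper is mounted at the origin on a cart in front of the work surface, level with it; the furniture and walls round the work are solid. World frame = base frame: x ahead of the robot, y to its left, z up, the work surface at z = 0. Lengths are in m, angles in rad, forces in N, time in s.
With the tool pointing down it reaches from about 0.425 to 0.975 m from the base axis. Payload 16.7 kg.
Tool frame: the origin (TCP) lies midway between the tips of the shut fingers; the grasp point (between the pads) lies 19 mm behind it; z points along the fingers, x is the direction in which the jaws open and shut, and the axes are right-handed (so a half turn about z gives the same grasp; the last joint's range is limited). The gripper opens to 85 mm and grips with 20 to 120 N. Pads are 22 mm wide; open, the fingers measure 114 mm over their backs; the gripper's body (76 mm by 85 mm) begins 54 mm behind the grasp point. The pads swing forward as they close: fully open they stand 13 mm farther back than shut.
Start: joints at [-1.343, 0.426, 0.074, 1.606, -0.034, 1.111, -0.067], TCP at [0.249, 0.627, 0.231] pointing down, gripper open.
Joint ranges: [-2.85, 2.85], [-0.5, 2.14], [-1.23, 1.37], [0.21, 2.46], [-1.02, 4.16], [0.16, 2.05], [-2.73, 2.73]. Speed limits (rad/s): [1.89, 1.89, 2.39, 2.39, 3.01, 3.01, 3.01].

## Interface

Orientations are given as a rotation vector (axis times angle).
In Python, from cell import env, camera, spotter gives the robot as it stands. The module is installed in compiled form; this text tells all that it offers.
- The arm moves only by the tool drive_tool, never from a script. Its argument "deltas" is a list of rows, each a list of 3 entries, a list of its own where there are three numbers: the shift along the tool's x, y, z in m, then the turn about the tool's z in degrees, then the closure in counts, from 0 (fully open) to 255 (shut). In form: [[[tx, ty, tz], roll, jaw], ...]. A call has 1 to 10 rows; each row is the pose to reach, as a shift and turn from the pose commanded when the call began, along the tool's axes at that moment; what a row does not reach only later rows make up. A row lasts 1/12 s, in which the tool goes at most 41.7 mm and 7.16 degrees, less where a joint would pass 70% of its speed; a pose out of reach is approached as far as the arm can. A call with a gripper value outside its range is refused whole. The fingers move at their own pace and stop on an object; "grip_force" is the grip in N (left out, the last holds). Time passes only in rows, so rows that repeat a pose let the fingers close. It gives the time, the measured TCP pose, the force and the opening at its end, in the units of the state.
- env.state(): the state, without advancing time (a new reading comes with each control period).
- camera(name): name is "side" or "top" or "wrist"; returns a dict with "img" (420x560x3 uint8, red, green, blue), "K" (3x3 intrinsics, pixels), "rvec" (rotation vector, rad) and "tvec" (3), from world to camera coordinates, as OpenCV has them; the wrist camera has in their place "hand_eye" (4x4, takes a point from camera to tool coordinates, whose origin is the TCP and whose axes are the tool frame's). Camera axes: x right, y down, z forward; pixel columns grow to the right and rows downward; lengths in m; the calibration is good to about 2 mm. The wrist camera is an equidistant fisheye: a pixel r from the principal point sees the ray r / f radians off the axis. A picture is of the moment at which its call begins: read the wrist's pose just before it. There is no depth.
- env.finish_job(): hands the job in, once; it reports no verdict.
Trained networks look in the newest picture that a camera, given by its name, has taken for a name from the list of things; names that differ only in an ending like _2 or _b are one class to them, and where a whole thing is asked for, a point or a joint stands for the part that bears it (a point fixed in the world has none). Each returns a list of dicts, best first, with "score" (0 to 1); they miss things now and then, are a little off and sometimes report something else, mostly with a low value. They report only what shows in the picture. A call takes as long as a camera call. They do not tell look-alikes from the thing itself.
- spotter.search_frame(camera, query): "xyz" ([x, y, z] in m, in the coordinates of the camera as it stood for that picture, good to about 4 mm: the middle of the surface that is visible of it).
- spotter.outline_of(camera, query): "pixels" (420x560 bool, what is visible of it).
- spotter.landmark_of(camera, query): "xyz" ([x, y, z] in m, in the coordinates of the camera as it stood for that picture, good to about 4 mm: a listed point, or the origin of a listed thing).
The state is a dict: "clock": time; "joints": joint angles; "joint_vel": joint speeds; "tau": joint torques, N m; "eef_pos": TCP position; "tool_rot": TCP orientation; "force": force on the tool from outside, world axes, zero at the start; "wrist_torque": the same for the moment, N m; "grip_width": finger opening in m.
Only numpy, scipy, OpenCV 4.12 (cv2) and the standard library are available. Lean on these libraries where they do the work, as an engineer would, in place of code of your own. Each camera call takes 0.05 s, during which the arm holds its last target. There are 200 camera calls.

## Working session

There is one attempt and no reset: what is moved stays moved. The work goes in short steps, Python scripts to look and compute and a tool call to move; the robot and the scene stay as the last step left them, time stands still between calls to the robot, and variables do not carry over. Pictures are saved under pics/ and viewed, about 12 in all and at most 16, crops included, and the job is handed in when it is done.

Besides the shell and the picture viewer there is one more tool, called after "Call:" as name([rows], argument=value, ...), one row to a line, values as JSON. drive_tool: Moves the arm, as the interface text tells. Its arguments: {"type":"object","properties":{"deltas":{"type":"array","items":{"type":"array"}},"grip_force":{"type":"number"}},"required":["deltas"]}

```bash
mkdir -p pics; cat > h.py <<'E'
import numpy as np, cv2
from scipy.spatial.transform import Rotation as R
from cell import env, camera, spotter
def w2(c,p):  # camera -> world for fixed cams
    M=R.from_rotvec(np.ravel(c["rvec"])).as_matrix(); return M.T@(np.array(p)-np.ravel(c["tvec"]))
def save(c,n): cv2.imwrite(f"pics/{n}.png",c["img"][...,::-1])
def ray(c,px,z):  # pixel of fixed camera -> world point at height z
    d=np.linalg.inv(c["K"])@[px[0],px[1],1]; o=w2(c,[0,0,0]); d=w2(c,d)-o
    return o+d*(z-o[2])/d[2]
E
python3 - <<'E'
from h import *
s=env.state(); print({k:np.round(v,3) for k,v in s.items()})
for n in ["top","side"]:
    c=camera(n); save(c,n+"0"); print(n,c["K"].round(0).tolist(),w2(c,[0,0,0]).round(3))
    for q in ["shaker","pan","fine_sieve","medium_sieve","coarse_sieve","lid","marker","timer","tape_roll"]:
        for r in spotter.landmark_of(n,q): 
            p=w2(c,r["xyz"]); u=c["K"]@r["xyz"]; print(q,round(r["score"],2),p.round(3),(u[:2]/u[2]).round())
E
```

```text
{'clock': np.float64(0.0), 'joints': array([-1.343,  0.427,  0.074,  1.607, -0.034,  1.111, -0.067]), 'joint_vel': array([ 0.001,  0.   ,  0.002, -0.   ,  0.001,  0.002, -0.001]), 'tau': array([-1.0000e-03, -9.4980e+01,  3.7610e+00, -4.6354e+01,  1.9000e-02,
        1.0000e-02,  0.0000e+00]), 'eef_pos': array([0.249, 0.627, 0.231]), 'tool_rot': array([ 2.598e+00,  1.764e+00, -2.000e-03]), 'force': array([0.65 , 0.722, 0.795]), 'wrist_torque': array([-0.013, -0.013, -0.016]), 'grip_width': np.float64(0.086)}
top [[406.0, 0.0, 283.0], [0.0, 406.0, 209.0], [0.0, 0.0, 1.0]] [0.367 0.006 1.338]
shaker 0.58 [0.601 0.063 0.001] [261. 205.]
pan 0.68 [ 0.596 -0.218 -0.002] [345. 206.]
fine_sieve 0.7 [ 0.499 -0.396 -0.001] [400. 235.]
medium_sieve 0.84 [ 0.58   0.296 -0.005] [191. 212.]
coarse_sieve 0.63 [ 0.454 -0.193  0.002] [339. 249.]
lid 0.75 [0.47 0.4  0.  ] [159. 245.]
lid 0.69 [ 0.381  0.379 -0.002] [164. 273.]
lid 0.52 [0.454 0.292 0.   ] [191. 250.]
lid 0.49 [0.419 0.2   0.001] [219. 260.]
marker 0.53 [0.386 0.032 0.   ] [271. 270.]
timer 0.62 [0.768 0.16  0.002] [233. 157.]
tape_roll 0.7 [ 0.796 -0.124 -0.001] [316. 149.]
side [[389.0, 0.0, 276.0], [0.0, 389.0, 213.0], [0.0, 0.0, 1.0]] [-0.009  0.528  0.612]
shaker 0.77 [ 0.607  0.065 -0.005] [245. 236.]
pan 0.83 [ 0.599 -0.22  -0.001] [324. 197.]
fine_sieve 0.68 [ 0.5   -0.391 -0.002] [387. 191.]
fine_sieve 0.63 [ 0.77   0.155 -0.001] [180. 219.]
medium_sieve 0.82 [0.582 0.297 0.003] [166. 283.]
coarse_sieve 0.56 [ 0.46  -0.198  0.001] [357. 221.]
lid 0.74 [0.378 0.377 0.001] [183. 371.]
lid 0.66 [ 0.478  0.404 -0.005] [143. 344.]
lid 0.63 [0.454 0.295 0.003] [200. 318.]
lid 0.6 [ 0.421  0.2   -0.002] [249. 306.]
marker 0.76 [0.388 0.031 0.005] [318. 274.]
timer 0.73 [ 0.77   0.155 -0.001] [180. 219.]
tape_roll 0.73 [ 0.796 -0.125  0.003] [255. 180.]
```

```bash
python3 - <<'E'
import cv2
a=cv2.imread("pics/top0.png")[130:310,110:450]; b=cv2.imread("pics/side0.png")
cv2.imwrite("pics/top0c.png",cv2.resize(a,None,fx=2.35,fy=2.35,interpolation=cv2.INTER_CUBIC))
E
```

```text
(no output)
```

View pics/top0c.png

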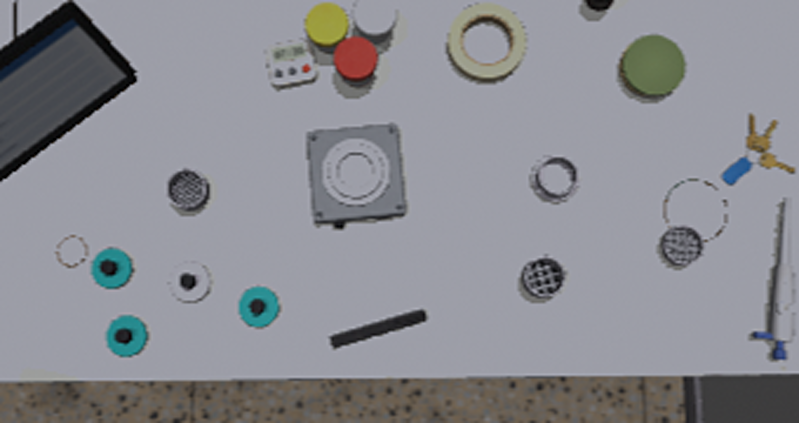

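View pics/side0.png

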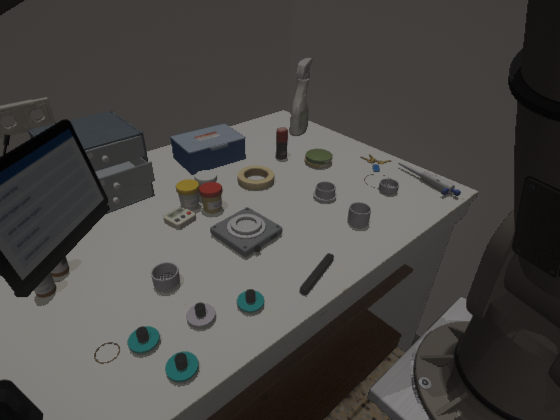

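Top picture (crop scale 2.35): the shaker is at (355,172) and the pan, a plain dish, at (555,178). The fine sieve, with dense mesh, is at (682,245), the coarse at (543,277) and the medium at (188,190). Lid candidates are steel at (189,281), which is full-image (190,249), and turquoise at (111,268), (126,335) and (258,306). Only the steel one fits. The side picture agrees with the heights: shallow at (388,186), medium at (166,278), tall at (359,214).

```bash
cat >> h.py <<'E'
def tool(s=None):
    s=s or env.state(); return np.array(s["eef_pos"]),R.from_rotvec(s["tool_rot"]).as_matrix()
def to(p,s=None):  # tool-axis delta (mm) to bring TCP to p
    o,M=tool(s); return (M.T@(np.array(p)-o)*1000).round(1)
def look(q,name=None,z=None):
    "wrist look: world xyz from landmark; and outline circle centre projected at height z"
    o,M=tool(); c=camera("wrist"); H=np.array(c["hand_eye"]); K=c["K"]
    if name: save(c,name)
    W=lambda p:o+M@(H[:3,:3]@np.array(p)+H[:3,3]); out=[]
    for r in spotter.landmark_of("wrist",q): out.append((q,round(r["score"],2),W(r["xyz"]).round(4).tolist()))
    if z is not None:
        for r in spotter.outline_of("wrist",q):
            cs,_=cv2.findContours(r["pixels"].astype(np.uint8),0,cv2.CHAIN_APPROX_NONE)
            k=max(cs,key=len)[:,0].astype(float); d=k-[K[0,2],K[1,2]]; rr=np.linalg.norm(d,axis=1); t=rr/K[0,0]
            v=np.c_[d/rr[:,None]*np.sin(t)[:,None],np.cos(t)]; v=(M@H[:3,:3]@v.T).T; oc=W([0,0,0])
            P=oc+v*((z-oc[2])/v[:,2])[:,None]
            (x,y),rad=cv2.minEnclosingCircle(P[:,:2].astype(np.float32))
            out.append(("outline",round(r["score"],2),np.round([x,y,rad],4).tolist(),"px",k.mean(0).round().tolist()))
    return out
E
python3 - <<'E'
from h import *
o,M=tool(); c=camera("wrist"); print(M.round(3),np.array(c["hand_eye"]).round(3),c["K"].round(1))
print(to([.604,.064,.25]))
E
```

```text
[[ 0.369  0.929 -0.   ]
 [ 0.929 -0.369 -0.   ]
 [-0.    -0.    -1.   ]] [[ 1.    -0.    -0.001 -0.   ]
 [ 0.001  0.945  0.328 -0.085]
 [ 0.    -0.328  0.945 -0.141]
 [ 0.     0.     0.     1.   ]] [[325.2   0.  280.6]
 [  0.  325.2 206.2]
 [  0.    0.    1. ]]
[-392.7  537.8  -18.7]
```

Call:
drive_tool([
  [[-0.393,0.538,0.06],0,0],
  [[-0.393,0.538,0.06],0,0],
  [[-0.393,0.538,0.06],0,0],
  [[-0.393,0.538,0.06],0,0],
  [[-0.393,0.538,0.06],0,0],
  [[-0.393,0.538,0.06],0,0],
  [[-0.393,0.538,0.06],0,0],
  [[-0.393,0.538,0.06],0,0],
  [[-0.393,0.538,0.06],0,0],
  [[-0.393,0.538,0.06],0,0],
])

```text
clock: 1.88
eef_pos: [0.4709, 0.2744, 0.1941]
tool_rot: [-2.599, -1.765, -0.001]
force: [0.2, 1.4, -0.5]
grip_width: 0.0853
```

```bash
python3 - <<'E'
from h import *
print(env.state()["clock"],env.state()["eef_pos"],to([.604,.064,.17]))
E
```

```text
1.8833 [0.47090729 0.27442273 0.19411776] [-146.5  201.3   24.1]
```

Call:
drive_tool([
  [[-0.145,0.199,0.024],0,0],
  [[-0.145,0.199,0.024],0,0],
  [[-0.145,0.199,0.024],0,0],
  [[-0.145,0.199,0.024],0,0],
  [[-0.145,0.199,0.024],0,0],
  [[-0.145,0.199,0.024],0,0],
  [[-0.145,0.199,0.024],0,0],
  [[-0.145,0.199,0.024],0,0],
])

```text
clock: 2.55
eef_pos: [0.6023, 0.0652, 0.1696]
tool_rot: [2.602, 1.759, -0.001]
force: [-0.5, 1.6, -0.2]
grip_width: 0.0852
```

```bash
python3 - <<'E'
from h import *
print(env.state()["clock"],env.state()["eef_pos"])
for r in look("shaker","w_shaker",.04): print(r)
E
```

```text
2.55 [0.60233862 0.06522928 0.169594  ]
('shaker', 0.63, [0.6063, 0.0597, -0.0031])
('outline', 0.9, [0.6, 0.0627, 0.0833], 'px', [279.0, 186.0])
```

View pics/w_shaker.png

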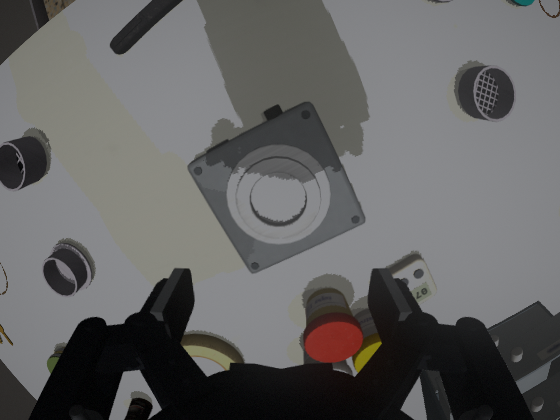

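```bash
cat >> h.py <<'E'
def fit(c,o,M,x0,z,radii,span=.012,name=None):
    "best (x,y) of concentric circles at height z by radial image gradient, wrist image c taken at TCP pose o,M"
    H=np.array(c["hand_eye"]); K=c["K"]; g=cv2.GaussianBlur(cv2.cvtColor(c["img"],cv2.COLOR_RGB2GRAY),(3,3),0).astype(np.float32)
    a=np.linspace(0,2*np.pi,180,endpoint=False); u=np.c_[np.cos(a),np.sin(a)]
    def px(P):
        q=(H[:3,:3].T@((M.T@(P-o).T)-H[:3,3:])).T; n=np.linalg.norm(q[:,:2],axis=1); t=np.arctan2(n,q[:,2])*K[0,0]
        return (q[:,:2]/n[:,None]*t[:,None]+[K[0,2],K[1,2]]).astype(np.float32)
    def val(P): 
        p=px(P); return cv2.remap(g,p[:,:1].copy(),p[:,1:].copy(),1)[:,0]
    def sc(x,y):
        s=0
        for r in radii:
            P=[np.c_[np.array([x,y])+u*(r+d),np.full(180,z)] for d in(-.0012,.0012)]
            s+=np.minimum(np.abs(val(P[1])-val(P[0])),40).mean()
        return s
    b=np.array(x0[:2],float)
    for st in(.002,.0005):
        n=int((span if st==.002 else .002)/st); G=[(sc(b[0]+i*st,b[1]+j*st),b[0]+i*st,b[1]+j*st) for i in range(-n,n+1) for j in range(-n,n+1)]
        m=max(G); b=np.array(m[1:])
    if name:
        im=c["img"][...,::-1].copy(); im=cv2.resize(im,None,fx=3,fy=3)
        for r in radii:
            cv2.polylines(im,[((px(np.c_[b+u*r,np.full(180,z)])+.5)*3).astype(int)],True,(0,0,255),1)
        q=(px(np.r_[b,z][None])[0]*3).astype(int); y,x=np.clip(q[1]-200,0,860),np.clip(q[0]-200,0,1280)
        cv2.imwrite(f"pics/{name}.png",im[y:y+400,x:x+400])
    return b.round(4),round(float(m[0]),1)
def snap(name,x0,z,radii,**k):
    o,M=tool(); c=camera("wrist"); return fit(c,o,M,x0,z,radii,name=name,**k)
E
python3 - <<'E'
from h import *
for i,rd in enumerate([[.025],[.038],[.025,.038]]): print(snap(f"fit_shaker{i}",[.603,.063],.04,rd))
b=snap(None,[.603,.063],.04,[.025,.038])[0]
print(to([.598,-.219,.16]), to([b[0],b[1],.17]))
E
```

```text
(array([0.606 , 0.0615]), 29.1)
(array([0.595, 0.069]), 14.0)
(array([0.606 , 0.0615]), 40.7)
[-269.2  102.7   10.1] [-5.4  7.1  0.2]
```

View pics/fit_shaker2.png

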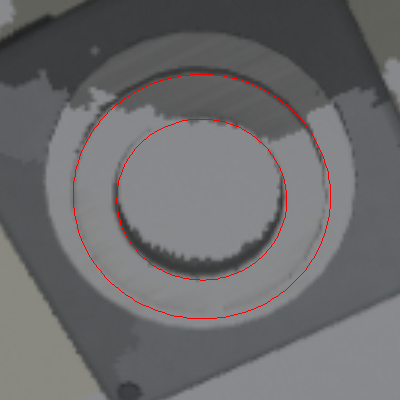

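The fitted circle lies on the hole and the ring outline to within about 1 mm, so I take the shaker axis as (0.605, 0.062). Next is the pan.

Call:
drive_tool([
  [[-0.269,0.103,0.0],0,0],
  [[-0.269,0.103,0.0],0,0],
  [[-0.269,0.103,0.0],0,0],
  [[-0.269,0.103,0.0],0,0],
  [[-0.269,0.103,0.0],0,0],
  [[-0.269,0.103,0.0],0,0],
  [[-0.269,0.103,0.0],0,0],
  [[-0.269,0.103,0.0],0,0],
  [[-0.269,0.103,0.0],0,0],
])

```text
clock: 3.65
eef_pos: [0.5975, -0.2224, 0.17]
tool_rot: [2.602, 1.76, -0.001]
force: [-0.0, 1.7, 0.6]
grip_width: 0.0855
```

```bash
python3 - <<'E'
from h import *
print(env.state()["eef_pos"])
for r in look("pan","w_pan"): print(r)
for i,rd in enumerate([[.028],[.025],[.025,.028]]): b=snap(f"fit_pan{i}",[.598,-.219],.038,rd); print(b)
print(env.state()["clock"],to([*b[0],.01]))
E
```

```text
[ 0.59753183 -0.22238681  0.17004035]
('pan', 0.9, [0.594, -0.2225, 0.002])
(array([ 0.593 , -0.2185]), 25.9)
(array([ 0.597, -0.221]), 35.4)
(array([ 0.596 , -0.2195]), 46.2)
3.9 [ -2.1  -1.9 160. ]
```

View pics/fit_pan2.png

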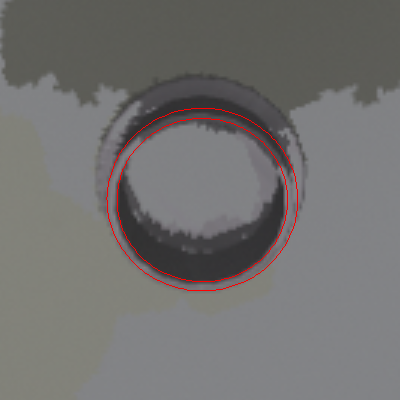

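The fit sits on the bright rim ring (crop centre), so the pan is at (0.596, -0.2195). Next I descend and grasp.

Call:
drive_tool([
  [[-0.002,-0.002,0.04],0,0],
  [[-0.002,-0.002,0.08],0,0],
  [[-0.002,-0.002,0.12],0,0],
  [[-0.002,-0.002,0.145],0,0],
  [[-0.002,-0.002,0.16],0,0],
  [[-0.002,-0.002,0.16],0,0],
  [[-0.002,-0.002,0.16],0,160],
  [[-0.002,-0.002,0.16],0,160],
  [[-0.002,-0.002,0.16],0,160],
  [[-0.002,-0.002,0.16],0,160],
], grip_force=50)

```text
clock: 4.73
eef_pos: [0.5967, -0.2211, 0.0121]
tool_rot: [2.597, 1.764, 0.003]
force: [-1.9, 0.7, 7.5]
grip_width: 0.0547
```

Call:
drive_tool([
  [[0,0,0],0,160],
  [[0,0,0],0,160],
  [[0,0,0],0,160],
])

```text
clock: 4.98
eef_pos: [0.5967, -0.2211, 0.0121]
tool_rot: [2.597, 1.764, 0.003]
force: [-1.8, 1.4, 6.9]
grip_width: 0.0542
```

Call:
drive_tool([
  [[0,0,-0.04],0,160],
  [[0,0,-0.08],0,160],
  [[0.04,-0.014,-0.09],0,160],
  [[0.08,-0.028,-0.09],0,160],
  [[0.12,-0.043,-0.09],0,160],
  [[0.16,-0.057,-0.09],0,160],
  [[0.2,-0.072,-0.09],0,160],
  [[0.24,-0.086,-0.09],0,160],
  [[0.266,-0.095,-0.09],0,160],
  [[0.266,-0.0955,-0.09],0,160],
])

```text
clock: 5.82
eef_pos: [0.6053, 0.0705, 0.1012]
tool_rot: [-2.589, -1.775, -0.006]
force: [-0.1, 0.7, -1.4]
grip_width: 0.0543
```

```bash
python3 - <<'E'
from h import *
s=env.state(); print(s["clock"],s["eef_pos"],s["force"],s["grip_width"],to([.606,.0616,.05]))
c=camera("wrist"); save(c,"held_pan")
E
```

```text
5.8167 [0.60533683 0.07047455 0.10116772] [-0.13318922  0.73218942 -1.37841033] 0.054336088478416464 [-8.3  3.8 51.1]
```

View pics/held_pan.png

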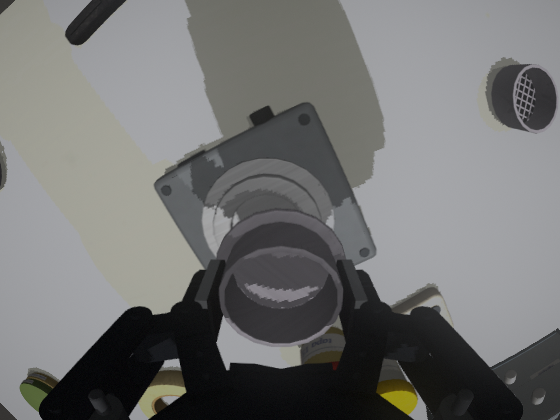

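The pan is held level between the pads (rim centre about (281,297)), with the seat ring visible behind it at (270,200). I'll settle and re-measure the hold offset.

Call:
drive_tool([
  [[0,0,0],0,160],
  [[0,0,0],0,160],
])

```text
clock: 6.03
eef_pos: [0.6052, 0.0603, 0.1009]
tool_rot: [2.599, 1.763, 0.001]
force: [-0.8, 0.4, -1.5]
grip_width: 0.0543
```

```bash
python3 - <<'E'
from h import *
s=env.state(); o,M=tool(); print(o.round(4),s["joint_vel"].round(3))
b=snap("heldfit",o-M[:,1]*.0012,o[2]+.026,[.025,.028],span=.008); print(b,(M.T@(np.r_[b[0],o[2]]-o)).round(4))
print(to([.606,.0616,.05]))
E
```

```text
[0.6052 0.0603 0.1009] [ 0.015  0.006  0.003  0.002 -0.002 -0.001 -0.001]
(array([0.6045, 0.0603]), 55.6) [-0.0003 -0.0006 -0.    ]
[ 1.9  0.2 50.6]
```

Call:
drive_tool([
  [[0.002,0,0.02],0,160],
  [[0.002,0,0.04],0,160],
  [[0.002,0,0.046],0,160],
  [[0.002,0,0.05],0,160],
  [[0.002,0,0.053],0,160],
  [[0.002,0,0.055],0,160],
  [[0.002,0,0.057],0,160],
  [[0.002,0,0.057],0,160],
])

```text
clock: 6.75
eef_pos: [0.6061, 0.0629, 0.0441]
tool_rot: [2.599, 1.764, 0.002]
force: [-2.3, -1.4, 6.6]
grip_width: 0.0544
```

Call:
drive_tool([
  [[0,0,0.001],0,160],
  [[0,0,0.0],0,0],
  [[0,0,0],0,0],
  [[0,0,0],0,0],
  [[0,0,0],0,0],
  [[0,0,-0.04],0,0],
  [[0,0,-0.08],0,0],
  [[0,0,-0.12],0,0],
  [[0,0,-0.15],0,0],
  [[0,0,-0.15],0,0],
])

```text
clock: 7.58
eef_pos: [0.6085, 0.0633, 0.1994]
tool_rot: [2.597, 1.763, 0.013]
force: [0.6, 0.1, 0.4]
grip_width: 0.0853
```

```bash
python3 - <<'E'
from h import *
s=env.state(); print(s["clock"],s["eef_pos"],s["grip_width"])
for rd in [[.025],[.025,.028]]: print(snap("fit_pan_seated",[.605,.062],.070,rd))
print(to([.499,-.394,.16]))
E
```

```text
7.5833 [0.60848085 0.06330356 0.19939495] 0.08530716905544956
(array([0.6065, 0.0625]), 34.9)
(array([0.6065, 0.063 ]), 50.6)
[-464.8   69.    33.5]
```

View pics/fit_pan_seated.png

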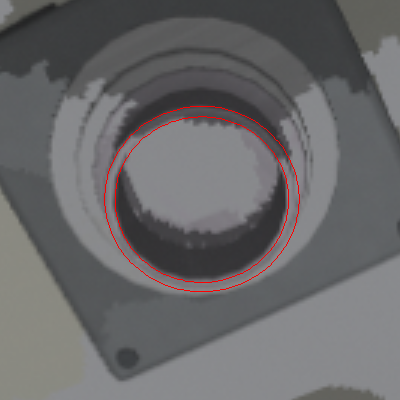

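The rim fits at z = 70 mm (32 + 38), so the pan is seated with its axis at about (0.606, 0.063). Next is the fine sieve.

Call:
drive_tool([
  [[-0.465,0.069,0.035],0,0],
  [[-0.465,0.069,0.035],0,0],
  [[-0.465,0.069,0.035],0,0],
  [[-0.465,0.069,0.035],0,0],
  [[-0.465,0.069,0.035],0,0],
  [[-0.465,0.069,0.035],0,0],
  [[-0.465,0.069,0.035],0,0],
  [[-0.465,0.069,0.035],0,0],
  [[-0.465,0.069,0.035],0,0],
  [[-0.465,0.069,0.035],0,0],
])

```text
clock: 8.52
eef_pos: [0.5092, -0.3427, 0.1604]
tool_rot: [-2.597, -1.764, 0.002]
force: [1.1, 0.6, 0.6]
grip_width: 0.0855
```

```bash
python3 - <<'E'
from h import *
s=env.state(); print(s["eef_pos"],to([.499,-.394,.16]),s["joints"].round(2))
E
```

```text
[ 0.50920061 -0.34270683  0.16038909] [-51.4   9.4   0.4] [ 0.12  0.43  0.48  1.83 -0.24  0.93  1.9 ]
```

Call:
drive_tool([
  [[-0.051,0.009,0],0,0],
  [[-0.051,0.009,0],0,0],
  [[-0.051,0.009,0],0,0],
  [[-0.051,0.009,0],0,0],
])

```text
clock: 8.85
eef_pos: [0.4991, -0.3925, 0.1604]
tool_rot: [-2.599, -1.761, 0.002]
force: [0.5, 1.3, 0.5]
grip_width: 0.0856
```

```bash
python3 - <<'E'
from h import *
print(env.state()["eef_pos"])
for r in look("fine_sieve","w_fine"): print(r)
for i,rd in enumerate([[.028],[.025],[.025,.028]]): b=snap(f"fit_fine",[.499,-.394],.028,rd); print(b)
print(env.state()["clock"],to([*b[0],.006]))
E
```

```text
[ 0.49907975 -0.39250071  0.1604434 ]
('fine_sieve', 0.81, [0.4988, -0.3966, -0.0019])
(array([ 0.4955, -0.392 ]), 29.9)
(array([ 0.499, -0.393]), 31.5)
(array([ 0.4965, -0.3925]), 52.5)
9.1 [ -3.2  -3.2 155.7]
```

View pics/fit_fine.png

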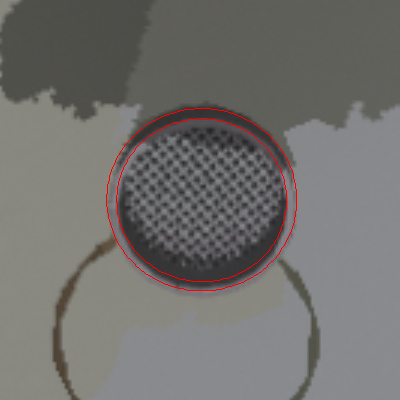

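Dense 3 mm mesh in a shallow frame, so this is the fine sieve. The fit sits about 1 mm too high in the picture, so I use (0.498, -0.393). The ring beside it is a flat mark on the bench.

Call:
drive_tool([
  [[-0.003,-0.002,0.04],0,0],
  [[-0.003,-0.002,0.08],0,0],
  [[-0.003,-0.002,0.12],0,0],
  [[-0.003,-0.002,0.14],0,0],
  [[-0.003,-0.002,0.154],0,0],
  [[-0.003,-0.002,0.154],0,0],
  [[-0.003,-0.002,0.154],0,160],
  [[-0.003,-0.002,0.154],0,160],
  [[-0.003,-0.002,0.154],0,160],
  [[-0.003,-0.002,0.154],0,160],
])

```text
clock: 9.93
eef_pos: [0.4983, -0.3947, 0.0105]
tool_rot: [2.597, 1.763, 0.003]
force: [-1.7, 2.3, 12.8]
grip_width: 0.0544
```

Call:
drive_tool([
  [[0,0,0],0,160],
  [[0,0,0],0,160],
  [[0,0,-0.02],0,160],
  [[0,0,-0.06],0,160],
  [[0,0,-0.1],0,160],
  [[0,0,-0.13],0,160],
  [[0,0,-0.13],0,160],
])

```text
clock: 10.52
eef_pos: [0.4998, -0.3965, 0.146]
tool_rot: [2.592, 1.759, 0.008]
force: [0.8, -1.2, -1.0]
grip_width: 0.0546
```

```bash
python3 - <<'E'
from h import *
s=env.state(); o,M=tool(); print(o.round(4),s["grip_width"],s["force"])
b=snap("heldfit2",o,o[2]+.021,[.025,.028],span=.008); print(b,(M.T@(np.r_[b[0],o[2]]-o)).round(4))
print(to([.606,.063,.14]))
E
```

```text
[ 0.4998 -0.3965  0.146 ] 0.054550824856367856 [ 0.80836807 -1.22656455 -1.04551934]
(array([ 0.4943, -0.396 ]), 50.9) [-0.0016 -0.0053 -0.0001]
[465.5 -69.8   2.2]
```

Call:
drive_tool([
  [[0.04,-0.006,0],0,160],
  [[0.08,-0.012,0],0,160],
  [[0.12,-0.018,0],0,160],
  [[0.16,-0.024,0],0,160],
  [[0.2,-0.03,0],0,160],
  [[0.24,-0.036,0],0,160],
  [[0.28,-0.042,0],0,160],
  [[0.32,-0.048,0],0,160],
  [[0.36,-0.054,0],0,160],
  [[0.4,-0.06,0],0,160],
])

```text
clock: 11.4
eef_pos: [0.589, 0.002, 0.1384]
tool_rot: [-2.599, -1.765, -0.001]
force: [1.6, -0.7, -0.8]
grip_width: 0.0544
```

Call:
drive_tool([
  [[0.04,-0.006,0],0,160],
  [[0.065,-0.01,0],0,160],
  [[0.065,-0.01,0],0,160],
  [[0.065,-0.01,0],0,160],
  [[0.065,-0.01,0],0,160],
])

```text
clock: 11.82
eef_pos: [0.6035, 0.0633, 0.138]
tool_rot: [2.599, 1.764, -0.001]
force: [-0.2, -0.4, -0.8]
grip_width: 0.0544
```

```bash
python3 - <<'E'
from h import *
s=env.state(); o,M=tool(); print(s["clock"],o.round(4),s["grip_width"],s["force"].round(1))
for rd in [[.025],[.028],[.025,.028]]:
    b=snap("heldfit2",o-M[:,1]*.002,o[2]+.0175,rd,span=.008); print(b,(M.T@(np.r_[b[0],o[2]]-o)).round(4))
print(to([.606,.063,.0725]))
a=cv2.imread("pics/heldfit2.png"); c=camera("wrist"); save(c,"held_fine")
cv2.imwrite("pics/hf.png",np.hstack([a,cv2.resize(c["img"][120:420,130:430,::-1],(400,400))]))
E
```

```text
11.8167 [0.6035 0.0633 0.138 ] 0.05438486174214738 [-0.2 -0.4 -0.8]
(array([0.6026, 0.0636]), 30.4) [-0.0001 -0.0009 -0.    ]
(array([0.5986, 0.0641]), 27.3) [-0.0011 -0.0048  0.    ]
(array([0.6031, 0.0626]), 59.4) [-0.0008 -0.0001  0.    ]
[ 1.4  2.  65.7]
```

View pics/hf.png

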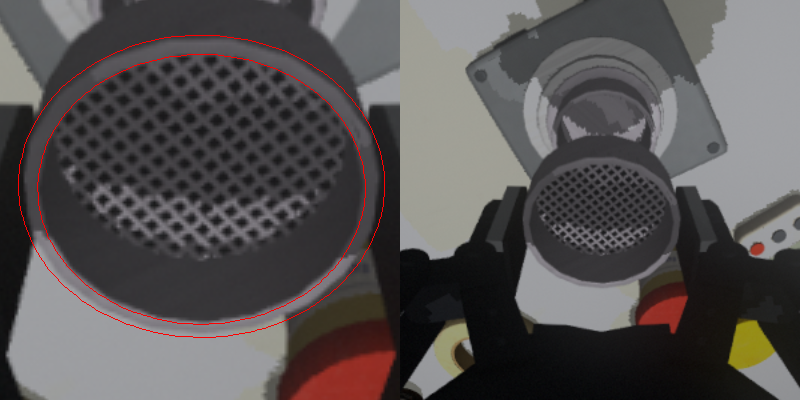

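The sieve is held level and centred within about 0.5 mm, with the seated pan visible behind it. I lower it slowly onto the pan.

Call:
drive_tool([
  [[0.002,0.0022,0.02],0,160],
  [[0.002,0.0022,0.04],0,160],
  [[0.002,0.0022,0.045],0,160],
  [[0.002,0.0022,0.05],0,160],
  [[0.002,0.0022,0.054],0,160],
  [[0.002,0.0022,0.057],0,160],
  [[0.002,0.0022,0.06],0,160],
  [[0.002,0.0022,0.06],0,160],
])

```text
clock: 12.68
eef_pos: [0.6066, 0.0649, 0.078]
tool_rot: [2.599, 1.765, 0.0]
force: [-0.2, -0.3, -1.6]
grip_width: 0.0542
```

Call:
drive_tool([
  [[0,0,0.002],0,160],
  [[0,0,0.004],0,160],
  [[0,0,0.006],0,160],
  [[0,0,0.006],0,160],
])

```text
clock: 13.02
eef_pos: [0.6067, 0.0651, 0.0725]
tool_rot: [-2.599, -1.765, -0.001]
force: [-4.3, 0.6, 8.4]
grip_width: 0.0543
```

Call:
drive_tool([
  [[0,0,0.001],0,160],
  [[0,0,0.0],0,0],
  [[0,0,0],0,0],
  [[0,0,0],0,0],
  [[0,0,0],0,0],
  [[0,0,-0.04],0,0],
  [[0,0,-0.08],0,0],
  [[0,0,-0.12],0,0],
  [[0,0,-0.14],0,0],
  [[0,0,-0.14],0,0],
])

```text
clock: 13.85
eef_pos: [0.6087, 0.0651, 0.217]
tool_rot: [2.598, 1.763, 0.01]
force: [-0.1, 0.1, 0.7]
grip_width: 0.0853
```

```bash
python3 - <<'E'
from h import *
s=env.state(); print(s["clock"],s["eef_pos"],s["grip_width"])
for rd in [[.025],[.025,.028]]: print(snap("fit_fine_seated",[.606,.063],.090,rd))
print(to([.581,.2965,.17]))
c=camera("side"); cv2.imwrite("pics/side_f.png",cv2.resize(c["img"][180:260,200:300,::-1],(500,400),interpolation=2))
cv2.imwrite("pics/ff.png",np.hstack([cv2.imread("pics/fit_fine_seated.png"),cv2.resize(c["img"][170:270,190:290,::-1],(400,400),interpolation=2)]))
E
```

```text
13.85 [0.60874336 0.06508004 0.21701895] 0.08530078276858886
(array([0.6065, 0.065 ]), 31.5)
(array([0.6065, 0.065 ]), 46.8)
[ 205.5 -109.3   42.8]
```

View pics/ff.png

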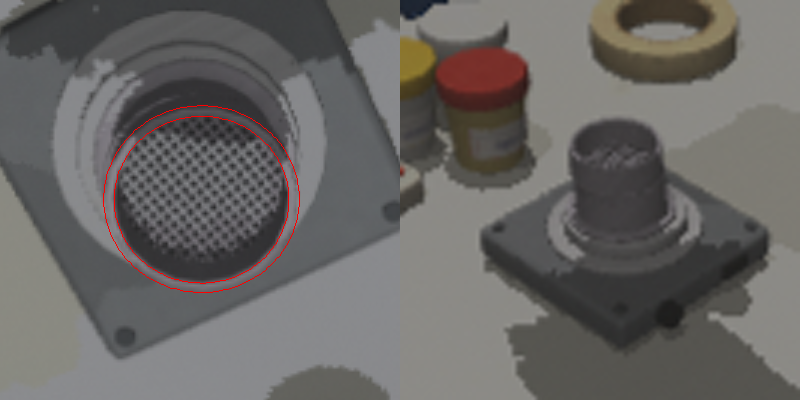

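The side view shows the fine sieve flush on the pan, and its rim fits at 90 mm. Next is the medium sieve.

Call:
drive_tool([
  [[0.2055,-0.109,0.043],0,0],
  [[0.2055,-0.109,0.043],0,0],
  [[0.2055,-0.109,0.043],0,0],
  [[0.2055,-0.109,0.043],0,0],
  [[0.2055,-0.109,0.043],0,0],
  [[0.2055,-0.109,0.043],0,0],
  [[0.2055,-0.109,0.043],0,0],
  [[0.2055,-0.109,0.043],0,0],
  [[0.2055,-0.109,0.043],0,0],
])

```text
clock: 14.75
eef_pos: [0.5807, 0.2954, 0.1677]
tool_rot: [2.599, 1.764, -0.004]
force: [0.5, -0.7, 0.4]
grip_width: 0.0853
```

```bash
python3 - <<'E'
from h import *
print(env.state()["eef_pos"])
for r in look("medium_sieve","w_med"): print(r)
for i,rd in enumerate([[.028],[.025],[.025,.028]]): b=snap(f"fit_med",[.581,.2965],.038,rd); print(b)
print(env.state()["clock"],to([*b[0],.016]))
E
```

```text
[0.58066428 0.29536134 0.16769703]
('medium_sieve', 0.67, [0.581, 0.2928, -0.0006])
(array([0.578, 0.297]), 29.0)
(array([0.582, 0.295]), 33.4)
(array([0.579 , 0.2965]), 47.3)
15.0 [  0.4  -2.8 153.1]
```

View pics/fit_med.png

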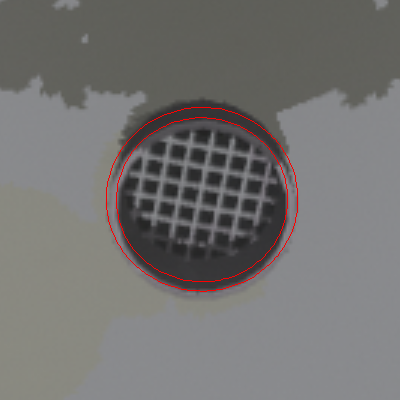

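About 7 cells across 50 mm gives the 6.5 mm pitch, so this is the medium sieve. I use (0.5805, 0.296) and grasp.

Call:
drive_tool([
  [[0,-0.0012,0.04],0,0],
  [[0,-0.0012,0.08],0,0],
  [[0,-0.0012,0.12],0,0],
  [[0,-0.0012,0.14],0,0],
  [[0,-0.0012,0.153],0,0],
  [[0,-0.0012,0.153],0,0],
  [[0,-0.0012,0.153],0,160],
  [[0,-0.0012,0.153],0,160],
  [[0,-0.0012,0.153],0,160],
  [[0,-0.0012,0.153],0,160],
])

```text
clock: 15.83
eef_pos: [0.5812, 0.2972, 0.0185]
tool_rot: [-2.599, -1.764, -0.005]
force: [-1.4, -1.8, 10.6]
grip_width: 0.0541
```

Call:
drive_tool([
  [[0,0,0],0,160],
  [[0,0,0],0,160],
  [[0,0,0],0,160],
])

```text
clock: 16.08
eef_pos: [0.5812, 0.2972, 0.0185]
tool_rot: [-2.599, -1.765, -0.005]
force: [-1.6, -1.3, 10.5]
grip_width: 0.0541
```

```bash
python3 - <<'E'
from h import *
print(to([.606,.064,.16]))
E
```

```text
[-207.2  109.4 -141.9]
```

Call:
drive_tool([
  [[0,0,-0.04],0,160],
  [[0,0,-0.08],0,160],
  [[0,0,-0.12],0,160],
  [[-0.04,0.021,-0.142],0,160],
  [[-0.08,0.042,-0.142],0,160],
  [[-0.12,0.063,-0.142],0,160],
  [[-0.16,0.084,-0.142],0,160],
  [[-0.19,0.1,-0.142],0,160],
  [[-0.207,0.109,-0.142],0,160],
  [[-0.207,0.109,-0.142],0,160],
])

```text
clock: 16.92
eef_pos: [0.6057, 0.0561, 0.1601]
tool_rot: [2.604, 1.752, 0.002]
force: [-0.3, -0.7, -1.4]
grip_width: 0.0534
```

Call:
drive_tool([
  [[0,0,0],0,160],
  [[0,0,0],0,160],
  [[0,0,0],0,160],
])

```text
clock: 17.17
eef_pos: [0.605, 0.0654, 0.1586]
tool_rot: [-2.597, -1.767, -0.002]
force: [0.4, 1.3, -2.0]
grip_width: 0.0539
```

```bash
python3 - <<'E'
from h import *
s=env.state(); o,M=tool(); print(s["clock"],o.round(4),s["grip_width"],s["force"].round(1))
for rd in [[.025],[.028],[.025,.028]]:
    b=snap("heldfit3",o,o[2]+.0195,rd,span=.008); print(b,(M.T@(np.r_[b[0],o[2]]-o)).round(4))
print(to([.606,.064,.1005]))
E
```

```text
17.1667 [0.605  0.0654 0.1586] 0.05391584704850226 [ 0.4  1.3 -2. ]
(array([0.606 , 0.0649]), 33.5) [-0.0001  0.0012  0.    ]
(array([0.6055, 0.0649]), 28.0) [-0.0003  0.0007 -0.    ]
(array([0.6055, 0.0649]), 60.6) [-0.0003  0.0007 -0.    ]
[-0.7  1.6 57.7]
```

Call:
drive_tool([
  [[0,0.001,0.02],0,160],
  [[0,0.001,0.038],0,160],
  [[0,0.001,0.043],0,160],
  [[0,0.001,0.047],0,160],
  [[0,0.001,0.05],0,160],
  [[0,0.001,0.053],0,160],
  [[0,0.001,0.055],0,160],
  [[0,0.001,0.057],0,160],
  [[0,0.001,0.058],0,160],
  [[0,0.001,0.058],0,160],
])

```text
clock: 18.15
eef_pos: [0.6061, 0.0637, 0.1006]
tool_rot: [2.599, 1.765, 0.001]
force: [-1.3, -0.1, 0.9]
grip_width: 0.0537
```

Call:
drive_tool([
  [[0,0,0.001],0,160],
  [[0,0,0.0015],0,160],
  [[0,0,0.0015],0,160],
])

```text
clock: 18.4
eef_pos: [0.6063, 0.0636, 0.1003]
tool_rot: [-2.599, -1.764, -0.002]
force: [-8.8, -0.5, 23.9]
grip_width: 0.0539
```

Firm contact at the expected height, so I release it and go up toward the coarse sieve.

Call:
drive_tool([
  [[0,0,-0.001],0,160],
  [[0,0,-0.001],0,0],
  [[0,0,-0.001],0,0],
  [[0,0,-0.001],0,0],
  [[0,0,-0.001],0,0],
  [[0,0,-0.04],0,0],
  [[0,0,-0.08],0,0],
  [[0,0,-0.12],0,0],
  [[0,0,-0.14],0,0],
  [[0,0,-0.14],0,0],
])

```text
clock: 19.23
eef_pos: [0.6079, 0.0637, 0.2436]
tool_rot: [2.598, 1.763, 0.01]
force: [0.5, 0.3, -0.1]
grip_width: 0.0854
```

```bash
python3 - <<'E'
from h import *
s=env.state(); print(s["clock"],s["eef_pos"],s["grip_width"])
for rd in [[.025],[.025,.028]]: print(snap("fit_med_seated",[.606,.064],.120,rd))
print(to([.457,-.196,.18]))
c=camera("side")
cv2.imwrite("pics/mm.png",np.hstack([cv2.imread("pics/fit_med_seated.png"),cv2.resize(c["img"][160:260,190:290,::-1],(400,400),interpolation=2)]))
E
```

```text
19.2333 [0.60793357 0.06369617 0.24357062] 0.08544395389833245
(array([0.6075, 0.063 ]), 33.9)
(array([0.6045, 0.064 ]), 46.1)
[-296.5  -42.8   58.8]
```

View pics/mm.png

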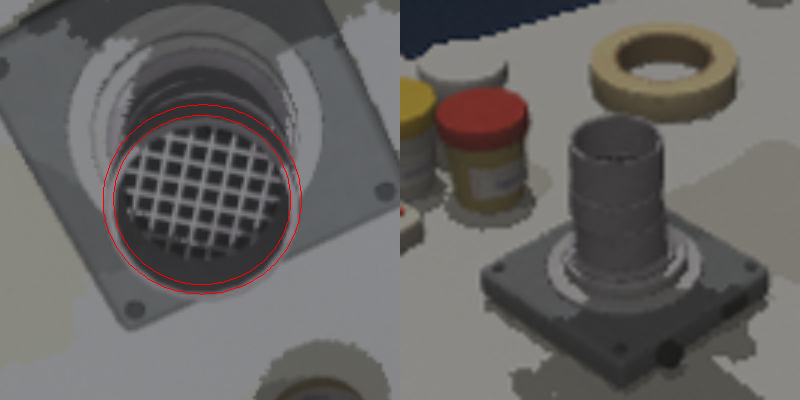

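The side view shows the medium sieve flush and upright. Next is the coarse sieve.

Call:
drive_tool([
  [[-0.2965,-0.043,0.06],0,0],
  [[-0.2965,-0.043,0.06],0,0],
  [[-0.2965,-0.043,0.06],0,0],
  [[-0.2965,-0.043,0.06],0,0],
  [[-0.2965,-0.043,0.06],0,0],
  [[-0.2965,-0.043,0.06],0,0],
  [[-0.2965,-0.043,0.06],0,0],
  [[-0.2965,-0.043,0.06],0,0],
  [[-0.2965,-0.043,0.06],0,0],
  [[-0.2965,-0.043,0.06],0,0],
])

```text
clock: 20.22
eef_pos: [0.4554, -0.1966, 0.1775]
tool_rot: [-2.6, -1.761, 0.003]
force: [0.0, -0.6, 0.4]
grip_width: 0.0853
```

```bash
python3 - <<'E'
from h import *
print(env.state()["eef_pos"],env.state()["joints"].round(2))
for r in look("coarse_sieve","w_coarse"): print(r)
for i,rd in enumerate([[.028],[.025],[.025,.028]]): b=snap(f"fit_coarse",[.457,-.196],.048,rd); print(b)
print(env.state()["clock"],to([*b[0],.026]))
E
```

```text
[ 0.45537561 -0.19655172  0.17749256] [-0.21  0.21  0.56  2.08 -0.15  0.89  1.62]
('coarse_sieve', 0.84, [0.4538, -0.2036, -0.0032])
(array([ 0.4515, -0.1945]), 23.6)
(array([ 0.456, -0.196]), 34.6)
(array([ 0.456, -0.196]), 49.6)
20.4667 [ -1.1  -0.5 152.3]
```

View pics/fit_coarse.png

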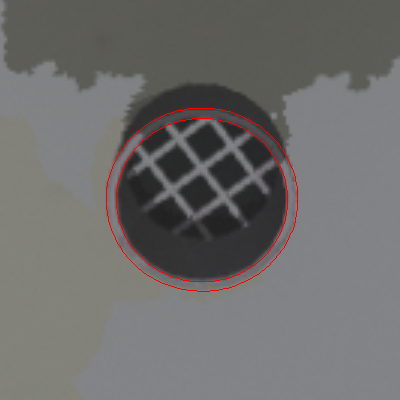

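Wide 12.5 mm pitch, so this is the coarse sieve, and the circles sit on its rim. I grasp it.

Call:
drive_tool([
  [[-0.001,-0.001,0.04],0,0],
  [[-0.001,-0.001,0.08],0,0],
  [[-0.001,-0.001,0.12],0,0],
  [[-0.001,-0.001,0.14],0,0],
  [[-0.001,-0.001,0.152],0,0],
  [[-0.001,-0.001,0.152],0,0],
  [[-0.001,-0.001,0.152],0,160],
  [[-0.001,-0.001,0.152],0,160],
  [[-0.001,-0.001,0.152],0,160],
  [[-0.001,-0.001,0.152],0,160],
])

```text
clock: 21.3
eef_pos: [0.4561, -0.1966, 0.0281]
tool_rot: [2.598, 1.764, 0.003]
force: [-3.1, 1.6, 12.6]
grip_width: 0.0549
```

Call:
drive_tool([
  [[0,0,0],0,160],
  [[0,0,0],0,160],
  [[0,0,0],0,160],
])

```text
clock: 21.55
eef_pos: [0.4561, -0.1966, 0.0281]
tool_rot: [2.598, 1.764, 0.003]
force: [-2.4, 1.3, 11.7]
grip_width: 0.0549
```

```bash
python3 - <<'E'
from h import *
print(to([.606,.0635,.20]))
E
```

```text
[ 297.2   43.9 -171.5]
```

Call:
drive_tool([
  [[0,0,-0.04],0,160],
  [[0,0,-0.08],0,160],
  [[0.01,0.001,-0.12],0,160],
  [[0.03,0.004,-0.155],0,160],
  [[0.065,0.009,-0.171],0,160],
  [[0.105,0.015,-0.171],0,160],
  [[0.145,0.021,-0.171],0,160],
  [[0.185,0.027,-0.171],0,160],
  [[0.225,0.033,-0.171],0,160],
  [[0.26,0.038,-0.171],0,160],
])

```text
clock: 22.38
eef_pos: [0.5874, 0.0341, 0.1989]
tool_rot: [2.598, 1.767, 0.003]
force: [0.4, 0.6, -1.4]
grip_width: 0.0548
```

Call:
drive_tool([
  [[0.025,0.004,0],0,160],
  [[0.037,0.006,0],0,160],
  [[0.037,0.006,0],0,160],
  [[0.037,0.006,0],0,160],
  [[0.037,0.006,0],0,160],
])

```text
clock: 22.8
eef_pos: [0.6052, 0.0619, 0.1981]
tool_rot: [2.6, 1.763, 0.0]
force: [0.1, -0.3, -1.2]
grip_width: 0.0545
```

```bash
python3 - <<'E'
from h import *
s=env.state(); o,M=tool(); print(s["clock"],o.round(4),s["grip_width"],s["force"].round(1))
for rd in [[.025],[.028],[.025,.028]]:
    b=snap("heldfit4",o,o[2]+.020,rd,span=.008); print(b,(M.T@(np.r_[b[0],o[2]]-o)).round(4))
print(to([.606,.0635,.140]))
E
```

```text
22.8 [0.6052 0.0619 0.1981] 0.054517651067884886 [ 0.1 -0.3 -1.2]
(array([0.6042, 0.0624]), 34.0) [ 0.0001 -0.0011 -0.    ]
(array([0.6037, 0.0624]), 26.9) [-0.0001 -0.0015 -0.    ]
(array([0.6042, 0.0624]), 60.6) [ 0.0001 -0.0011 -0.    ]
[ 1.7  0.1 57.9]
```

Call:
drive_tool([
  [[0.0015,0.001,0.02],0,160],
  [[0.0015,0.001,0.038],0,160],
  [[0.0015,0.001,0.043],0,160],
  [[0.0015,0.001,0.047],0,160],
  [[0.0015,0.001,0.05],0,160],
  [[0.0015,0.001,0.053],0,160],
  [[0.0015,0.001,0.055],0,160],
  [[0.0015,0.001,0.057],0,160],
  [[0.0015,0.001,0.0585],0,160],
  [[0.0015,0.001,0.0585],0,160],
])

```text
clock: 23.78
eef_pos: [0.6078, 0.0641, 0.1402]
tool_rot: [2.599, 1.764, 0.002]
force: [-2.9, -0.4, 10.7]
grip_width: 0.0546
```

Seated with 10.7 N at the expected height. I release, rise, check it and look toward the lid.

Call:
drive_tool([
  [[0,0,0.0005],0,160],
  [[0,0,0],0,0],
  [[0,0,0],0,0],
  [[0,0,0],0,0],
  [[0,0,0],0,0],
  [[0,0,-0.04],0,0],
  [[0,0,-0.08],0,0],
  [[0,0,-0.12],0,0],
  [[0,0,-0.13],0,0],
  [[0,0,-0.13],0,0],
])

```text
clock: 24.62
eef_pos: [0.6087, 0.0643, 0.2728]
tool_rot: [2.598, 1.764, 0.009]
force: [0.3, 0.1, -0.2]
grip_width: 0.0854
```

```bash
python3 - <<'E'
from h import *
s=env.state(); print(s["clock"],s["eef_pos"],s["grip_width"])
for rd in [[.025],[.025,.028]]: print(snap("fit_coarse_seated",[.606,.064],.160,rd))
print(to([.454,.2935,.165]))
c=camera("side"); save(c,"side_c")
E
```

```text
24.6167 [0.608686   0.06431458 0.27276986] 0.08541408801972307
(array([0.6075, 0.0645]), 34.4)
(array([0.6075, 0.0645]), 54.2)
[ 156.5 -226.7  104. ]
```

Call:
drive_tool([
  [[0.1565,-0.227,0.108],0,0],
  [[0.1565,-0.227,0.108],0,0],
  [[0.1565,-0.227,0.108],0,0],
  [[0.1565,-0.227,0.108],0,0],
  [[0.1565,-0.227,0.108],0,0],
  [[0.1565,-0.227,0.108],0,0],
  [[0.1565,-0.227,0.108],0,0],
  [[0.1565,-0.227,0.108],0,0],
  [[0.1565,-0.227,0.108],0,0],
  [[0.1565,-0.227,0.108],0,0],
])

```text
clock: 25.6
eef_pos: [0.4533, 0.293, 0.16]
tool_rot: [2.598, 1.765, -0.003]
force: [0.4, -0.6, 0.7]
grip_width: 0.0848
```

```bash
python3 - <<'E'
from h import *
print(env.state()["eef_pos"])
for r in look("lid","w_lid"): print(r)
print(snap(None,[.454,.2935],.014,[.028]),snap("fit_lidk",[.454,.2935],.036,[.010],span=.008))
b=snap("fit_lid",[.454,.2935],.014,[.028]); 
print(env.state()["clock"],to([*b[0],.010]))
c=cv2.imread("pics/w_lid.png")
cv2.imwrite("pics/ll.png",np.hstack([cv2.imread("pics/fit_lid.png"),cv2.imread("pics/fit_lidk.png")]))
E
```

```text
[0.45333899 0.29298694 0.15995623]
('lid', 0.79, [0.4604, 0.2915, -0.0015])
('lid', 0.72, [0.4234, 0.1945, -0.0001])
('lid', 0.71, [0.3805, 0.3794, -0.0036])
('lid', 0.6, [0.4743, 0.402, 0.0047])
(array([0.4535, 0.2915]), 14.1) (array([0.453 , 0.2915]), 30.7)
25.85 [ -1.4  -0.6 151.2]
```

View pics/ll.png

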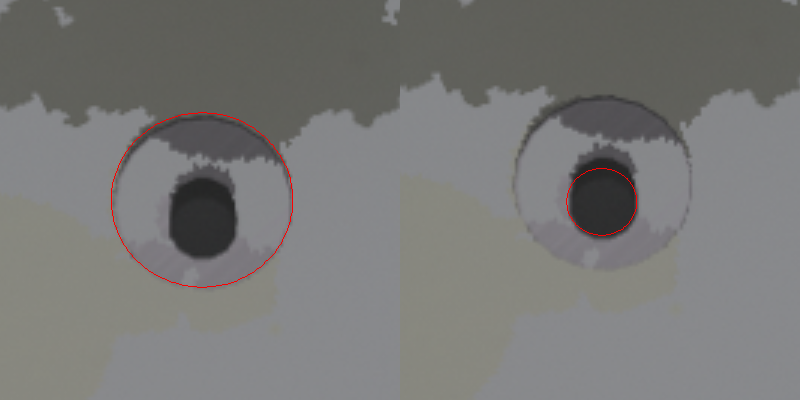

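The steel disc with the black knob is confirmed (not turquoise), at about (0.4535, 0.2915). I grasp it by the knob.

Call:
drive_tool([
  [[-0.0014,0,0.04],0,0],
  [[-0.0014,0,0.08],0,0],
  [[-0.0014,0,0.11],0,0],
  [[-0.0014,0,0.13],0,0],
  [[-0.0014,0,0.142],0,60],
  [[-0.0014,0,0.142],0,120],
  [[-0.0014,0,0.142],0,230],
  [[-0.0014,0,0.142],0,230],
  [[-0.0014,0,0.142],0,230],
  [[-0.0014,0,0.142],0,230],
])

```text
clock: 26.68
eef_pos: [0.4541, 0.2928, 0.0205]
tool_rot: [-2.599, -1.764, -0.004]
force: [-3.4, -2.5, 11.7]
grip_width: 0.0177
```

Call:
drive_tool([
  [[0,0,0],0,230],
  [[0,0,0],0,230],
  [[0,0,0],0,230],
  [[0,0,0],0,230],
])

```text
clock: 27.02
eef_pos: [0.4541, 0.2928, 0.0205]
tool_rot: [-2.599, -1.764, -0.004]
force: [-0.8, -1.4, 10.3]
grip_width: 0.0173
```

```bash
python3 - <<'E'
from h import *
print(to([.607,.064,.24]))
E
```

```text
[-155.7  226.7 -219.6]
```

Call:
drive_tool([
  [[0,0,-0.04],0,230],
  [[0,0,-0.08],0,230],
  [[0,0,-0.12],0,230],
  [[-0.01,0.015,-0.155],0,230],
  [[-0.02,0.03,-0.19],0,230],
  [[-0.035,0.05,-0.22],0,230],
  [[-0.055,0.08,-0.22],0,230],
  [[-0.075,0.11,-0.22],0,230],
  [[-0.095,0.14,-0.22],0,230],
  [[-0.115,0.17,-0.22],0,230],
])

```text
clock: 27.85
eef_pos: [0.5696, 0.1212, 0.2404]
tool_rot: [-2.598, -1.765, -0.003]
force: [-0.1, 0.8, -1.1]
grip_width: 0.0175
```

Call:
drive_tool([
  [[-0.02,0.028,0],0,230],
  [[-0.04,0.057,0],0,230],
  [[-0.04,0.057,0],0,230],
  [[-0.04,0.057,0],0,230],
  [[-0.04,0.057,0],0,230],
  [[-0.04,0.057,0],0,230],
])

```text
clock: 28.35
eef_pos: [0.6067, 0.0655, 0.2393]
tool_rot: [-2.597, -1.766, -0.001]
force: [0.2, 0.3, -1.7]
grip_width: 0.0175
```

```bash
python3 - <<'E'
from h import *
s=env.state(); o,M=tool(); print(s["clock"],o.round(4),s["grip_width"],s["force"].round(1))
for z,rd in [(-.0065,[.028])]:
    b=snap("heldfit5",o,o[2]+z,rd,span=.008); print(b,(M.T@(np.r_[b[0],o[2]]-o)).round(4))
print(to([.607,.064,.1725]))
c=camera("wrist"); save(c,"held_lid")
cv2.imwrite("pics/hl.png",np.hstack([cv2.imread("pics/heldfit5.png"),cv2.resize(c["img"][120:420,130:430,::-1],(400,400))]))
E
```

```text
28.35 [0.6067 0.0655 0.2393] 0.017549718848700612 [ 0.2  0.3 -1.7]
(array([0.6067, 0.0655]), 26.6) [-0.  0. -0.]
[-1.5  0.9 66.8]
```

View pics/hl.png

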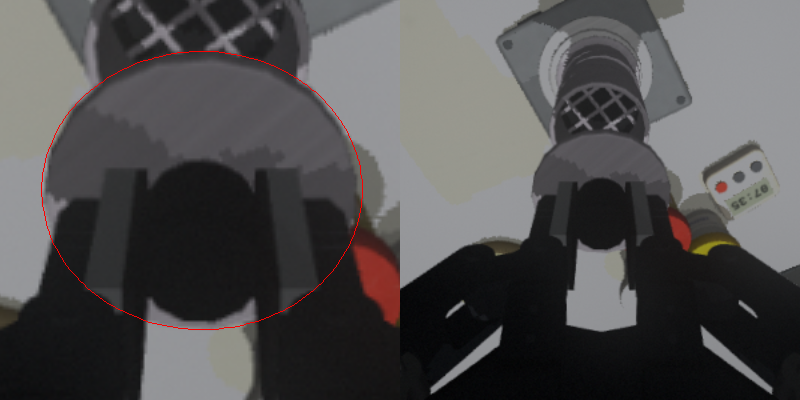

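The lid is held level with its disc centred on the tool axis. I lower it.

Call:
drive_tool([
  [[-0.001,0.0005,0.02],0,230],
  [[-0.001,0.0005,0.04],0,230],
  [[-0.001,0.0005,0.05],0,230],
  [[-0.001,0.0005,0.055],0,230],
  [[-0.001,0.0005,0.058],0,230],
  [[-0.001,0.0005,0.061],0,230],
  [[-0.001,0.0005,0.0635],0,230],
  [[-0.001,0.0005,0.0655],0,230],
  [[-0.001,0.0005,0.0675],0,230],
  [[-0.001,0.0005,0.0675],0,230],
])

```text
clock: 29.28
eef_pos: [0.608, 0.0632, 0.1725]
tool_rot: [2.599, 1.764, 0.003]
force: [-2.0, 0.3, 7.5]
grip_width: 0.0174
```

Call:
drive_tool([
  [[0,0,0.0005],0,230],
  [[0,0,0],0,100],
  [[0,0,0],0,0],
  [[0,0,0],0,0],
  [[0,0,0],0,0],
  [[0,0,-0.03],0,0],
  [[0,0,-0.07],0,0],
  [[0,0,-0.11],0,0],
  [[0,0,-0.13],0,0],
  [[0,0,-0.13],0,0],
])

```text
clock: 30.12
eef_pos: [0.6091, 0.0631, 0.3066]
tool_rot: [2.598, 1.763, 0.01]
force: [-0.8, 0.1, -0.1]
grip_width: 0.0852
```

```bash
python3 - <<'E'
from h import *
s=env.state(); print(s["clock"],s["eef_pos"],s["grip_width"],s["force"].round(1))
print("disc@.166",snap("fit_lid_seated",[.607,.064],.166,[.028]),"knob@.188",snap(None,[.607,.064],.188,[.010],span=.008))
c=camera("side"); save(c,"side_end")
for q in ["marker","timer","tape_roll","lid"]:
    for r in spotter.landmark_of("side",q): print(q,round(r["score"],2),w2(c,r["xyz"]).round(3))
cv2.imwrite("pics/end.png",np.hstack([cv2.imread("pics/fit_lid_seated.png"),cv2.resize(c["img"][130:260,180:310,::-1],(400,400),interpolation=2)]))
E
```

```text
30.1167 [0.60910925 0.06311584 0.30656942] 0.08520171577912934 [-0.8  0.1 -0.1]
disc@.166 (array([0.6065, 0.064 ]), 16.0) knob@.188 (array([0.6065, 0.063 ]), 30.3)
marker 0.93 [0.388 0.036 0.001]
marker 0.69 [ 0.793 -0.126  0.001]
marker 0.61 [0.611 0.067 0.062]
timer 0.92 [ 0.768  0.156 -0.001]
tape_roll 0.82 [ 0.794 -0.128  0.003]
lid 0.97 [ 0.381  0.377 -0.   ]
lid 0.91 [0.426 0.198 0.001]
lid 0.79 [0.607 0.065 0.155]
lid 0.62 [ 0.481  0.402 -0.007]
```

View pics/end.png

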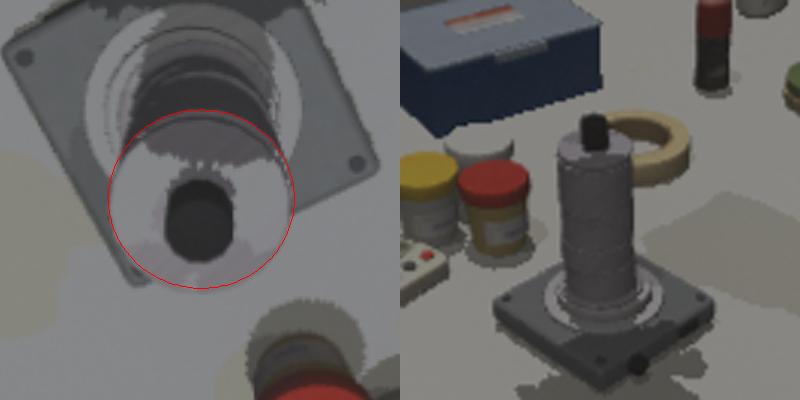

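The whole stack is upright, flush and capped, the lid origin reads about 0.155 against an expected 0.152, and the bystanders have not moved. I hand the job in.

```bash
python3 -c "
from cell import env
print(env.finish_job())"
```

```text
the job is handed in; nothing more can be done
None
```

I built the stack in the order asked (pan, fine, medium, coarse, steel lid) and handed it in at about 30 s on the robot's clock.

- **Seating:** Each piece met contact force at its expected seated height, give or take about 0.5 mm. The contact force was between 7 and 24 N, highest for the medium sieve. The last side view shows an upright, flush, capped column clear of the gripper.
- **Last measurements:** The lid disc and knob fitted at about (0.6065, 0.0635), against a shaker axis of about (0.605, 0.062). The network put the lid's origin at 155 mm, where 152 mm is expected; that is within its 4 mm error.
- **Lateral offset:** The fine and coarse sieves sit up to about 2 mm off the pan's axis sideways. That is within the 2.5 mm play of the spigots.
- **Bystanders:** I did not touch the marker pen, timer, tape roll or turquoise lids. Their last readings were within about 5 mm of the first.
- **Disagreements:** The marker network also gave false hits on the tape roll and on the stack. The outer-rim circle fits ran 2–4 mm off the inner ones on some sieves, so I used a blend and re-measured each sieve in the gripper.

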